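Raise the camera pole beside the dried-citrus tray

ROBOT

A 7-joint arm with a two-finger parallel gripper is mounted at the origin on the work surface. World frame = base frame: x ahead of the robot, y to its left, z up, the work surface at z = 0. Lengths are in m, angles in rad, forces in N, time in s.
With the tool pointing down it reaches from about 0.35 to 0.9 m from the base axis. Payload 7.2 kg.
Tool frame: the origin (TCP) lies at the very end of the fingers, on their centre line; the grasp point (between the pads) lies r.grip_depth behind it (r.grip_depth is the distance from the TCP to the grasp point, in m); x points along the fingers, z is the direction in which the jaws open and shut, and the axes are right-handed (so a half turn about x gives the same grasp; the last joint's range is limited). The gripper opens to 85 mm and grips with 20 to 120 N. Pads are 22 mm wide; open, the fingers measure 114 mm over their backs; the gripper's body (76 mm by 85 mm) begins 54 mm behind the grasp point. The pads swing forward as they close: fully open they stand 13 mm farther back than shut.
Start: joints at [1.12, 0.411, -0.013, 1.596, 0.006, 1.134, -0.082], TCP at [0.233, -0.58, 0.231] pointing down, gripper open.
Joint ranges: [-2.95, 2.95], [-0.29, 1.99], [-1.47, 1.44], [0.14, 2.54], [-1.03, 4.17], [0.13, 1.85], [-2.86, 2.86]. Speed limits (rad/s): [2.39, 2.39, 3.01, 3.01, 3.14, 3.14, 3.14].

INTERFACE

Orientations are given as a unit quaternion [w, x, y, z].
In Python, from plant import r gives the robot as it stands. The module is installed in compiled form; this text tells all that it offers.
- The arm moves only by the tool carry_out, never from a script. Its argument "deltas" is a list of rows, each an object of numbers: "ax", "ay", "az": the turn, a rotation vector about the tool's x, y, z in rad; "x", "y", "z": the shift along the tool's x, y, z in mm; "grip": the finger opening in mm, from 0 to 85.4. A call has exactly 10 rows; each row is the pose to reach, as a shift and turn from the pose measured when the call began, along the tool's axes at that moment; what a row does not reach only later rows make up. A row lasts 1/8 s, in which the tool goes at most 62.5 mm and 10.7 degrees, less where a joint would pass 70% of its speed; a pose out of reach is approached as far as the arm can. A call with a gripper value outside its range is refused whole. The fingers move at their own pace and stop on an object; "squeeze" is the grip in N (left out, the last holds). Time passes only in rows, so rows that repeat a pose let the fingers close, or fill a call up. It gives the time, the measured TCP pose, the force and the opening at its end, in the units of the state.
- r.read_state(): the state, without advancing time (a new reading comes with each control period).
- r.camera(name): name is "side" or "top"; returns a dict with "image" (384x512x3 uint8, blue, green, red), "K" (3x3 intrinsics, pixels), "world_to_cam" (4x4, takes a point from world to camera coordinates). Camera axes: x right, y down, z forward; pixel columns grow to the right and rows downward; lengths in m; the calibration is good to about 2 mm. A picture is of the moment at which its call begins. There is no depth.
- r.finish_job(): hands the job in, once; it reports no verdict.
The state is a dict: "time": time; "joint_positions": joint angles; "qvel": joint speeds; "effort": joint torques, N m; "position": TCP position; "tool_rot": TCP orientation; "force": force on the tool from outside, world axes, zero at the start; "ft_torque": the same for the moment, N m; "opening": opening from 0.0 (shut) to 1.0 (fully open).
Only numpy, scipy, OpenCV 4.12 (cv2) and the standard library are available. Lean on these libraries where they do the work, as an engineer would, in place of code of your own. Each camera call takes 0.05 s, during which the arm holds its last target. There are 200 camera calls.

TASK

Two telescoping camera poles stand on the craft table; raise the camera of the one on the same side (left or right) as the metal tray of dried citrus slices. Squeeze the orange release button in its grip, pull the grip straight up past the first stop to the second stop, and finish while still holding it there with the button squeezed in, because the pole sinks when let go. Leave the other pole down and do not disturb the other things on the table.

Things in the scene. Friction and masses are not known exactly. Their poses are not given: they have to be found in the camera images.
- green_pole: Upright telescoping camera pole with green collars; round dark base, 110 mm across, fixed to the table. Origin: centre of the base's underside, on the pole's axis. x points along its camera boom (away from the robot at zero yaw), y to the side with the release button, z up. Outer tube 32 mm across (collars 39), ending 160 mm above the table; the sliding part stands above it.
- green_pole_grip (a point): Point on the pole's axis in its black grip block (34 mm along x, 36 along y, 57 high), 30 mm below the flat top, level with the button's middle; pole's axes. 205 mm above the table when down, 325 at the second stop. Nothing stands above the block; a collar 36 mm across, 18 high is below it. Pinching here along y squeezes the button flush: 42 mm across before, 36 after.
- green_pole_camera (a point): Centre of the small camera (34 x 44 x 30 mm) on the thin boom, 112 mm out along the pole's x axis and 35 mm below the grip point. The boom leaves the collar below the grip block; boom and camera rise with the grip.
- green_pole_slide (a joint): Pull-out, m, straight up: 0 down, 0.06 first stop, 0.12 second stop (hard end). Sliding part 330 to 650 g, friction about 1 N. With the button out a catch locks it when down and at the first stop; with the button in it runs freely past the first stop. No catch at the second stop: let go, it sinks to the first. A yellow ring comes out of the tube at the first stop, a red one at the second.
- green_pole_button (a joint): Press of the orange release button, m: 0 out, 0.006 fully in. A pad 18 mm wide, 26 high, 6 mm proud of the grip block's +y face; it moves along -y. The catch is clear from about 0.004 on. Its spring takes 1 N at first, 4 N fully in, and pushes it out when let go.
- blue_pole: Upright telescoping camera pole with blue collars; round dark base, 110 mm across, fixed to the table. Origin: centre of the base's underside, on the pole's axis. x points along its camera boom (away from the robot at zero yaw), y to the side with the release button, z up. Outer tube 32 mm across (collars 39), ending 160 mm above the table; the sliding part stands above it.
- blue_pole_grip (a point): Point on the pole's axis in its black grip block (34 mm along x, 36 along y, 57 high), 30 mm below the flat top, level with the button's middle; pole's axes. 205 mm above the table when down, 325 at the second stop. Nothing stands above the block; a collar 36 mm across, 18 high is below it. Pinching here along y squeezes the button flush: 42 mm across before, 36 after.
- blue_pole_camera (a point): Centre of the small camera (34 x 44 x 30 mm) on the thin boom, 112 mm out along the pole's x axis and 35 mm below the grip point. The boom leaves the collar below the grip block; boom and camera rise with the grip.
- blue_pole_slide (a joint): Pull-out, m, straight up: 0 down, 0.06 first stop, 0.12 second stop (hard end). Sliding part 330 to 650 g, friction about 1 N. With the button out a catch locks it when down and at the first stop; with the button in it runs freely past the first stop. No catch at the second stop: let go, it sinks to the first. A yellow ring comes out of the tube at the first stop, a red one at the second.
- blue_pole_button (a joint): Press of the orange release button, m: 0 out, 0.006 fully in. A pad 18 mm wide, 26 high, 6 mm proud of the grip block's +y face; it moves along -y. The catch is clear from about 0.004 on. Its spring takes 1 N at first, 4 N fully in, and pushes it out when let go.
- slice_tray: Shallow bare-aluminium baking tray, 150 x 220 x 20 mm, full of dried orange and grapefruit slices. Origin: centre of its underside. It lies on the left (y > 0) or right (y < 0) half of the table, beyond one of the two poles.
- cone_tray: White plastic tray, 150 x 220 x 45 mm, full of brown pine cones. Origin: centre of its underside. It lies beyond the other pole.
- lime_bowl: Small lime-green bowl, 100 mm across, 50 mm high, with cinnamon sticks. Origin: centre of its underside. Bystander.
- twine_spool: Spool of tan twine, 61 mm across, 75 mm high, upright. Origin: centre of its underside. Bystander.
- water_bottle: White water bottle with a green cap, 66 mm across, 190 mm high, upright. Origin: centre of its underside. Bystander.
- tape_dispenser: Black desk tape dispenser, 150 x 60 mm, 85 mm high. Origin: centre of its underside. Bystander.
- phone: Black phone lying flat, 150 x 72 x 9 mm. Origin: centre of its underside. Bystander.
- glue_jar: White jar of glue with an orange lid, 60 mm across, 85 mm high. Origin: centre of its underside. Bystander.

How it is judged:
On the way, in this order (a step that is already met when the one before it is completed fails the run):
1. the release button on the slice tray's side is squeezed in by the fingers while that pole is still down ((((world y of each of slice_tray, green_pole above 0 m or world y of each of slice_tray, green_pole below 0 m) and value of joint green_pole_button above 0.0038 m and contact force between the fingers and green_pole above 2 N and value of joint green_pole_slide below 0.015 m) or ((world y of each of slice_tray, blue_pole above 0 m or world y of each of slice_tray, blue_pole below 0 m) and value of joint blue_pole_button above 0.0038 m and contact force between the fingers and blue_pole above 2 N and value of joint blue_pole_slide below 0.015 m))), for 0.1 s.
2. with the button held in, the grip is pulled up past the first stop ((((world y of each of slice_tray, green_pole above 0 m or world y of each of slice_tray, green_pole below 0 m) and value of joint green_pole_button above 0.0038 m and contact force between the fingers and green_pole above 2 N and value of joint green_pole_slide above 0.066 m) or ((world y of each of slice_tray, blue_pole above 0 m or world y of each of slice_tray, blue_pole below 0 m) and value of joint blue_pole_button above 0.0038 m and contact force between the fingers and blue_pole above 2 N and value of joint blue_pole_slide above 0.066 m))), for 0.05 s.
At the end, for the whole second after the job is handed in: The pole on the slice tray's side is within 8 mm of its second stop and at rest, its button is squeezed in by over 3.8 mm, the fingers press on it with over 2 N and alone hold it up; the other pole is down within 6 mm and all else on the table is within 30 mm of its start ((((world y of each of slice_tray, green_pole above 0 m or world y of each of slice_tray, green_pole below 0 m) and value of joint green_pole_button above 0.0038 m and contact force between the fingers and green_pole above 2 N and value of joint green_pole_slide above 0.112 m and velocity of joint green_pole_slide below 0.02 m/s and value of joint blue_pole_slide below 0.006 m) or ((world y of each of slice_tray, blue_pole above 0 m or world y of each of slice_tray, blue_pole below 0 m) and value of joint blue_pole_button above 0.0038 m and contact force between the fingers and blue_pole above 2 N and value of joint blue_pole_slide above 0.112 m and velocity of joint blue_pole_slide below 0.02 m/s and value of joint green_pole_slide below 0.006 m)) and distance of each of lime_bowl, twine_spool, water_bottle, tape_dispenser, phone, glue_jar, cone_tray, slice_tray from where it was at the start of the episode below 0.03 m); the arm keeps its last pose, push and grip.
It fails at once if the other pole is pulled out by more than 10 mm (((world y of each of slice_tray, blue_pole above 0 m or world y of each of slice_tray, blue_pole below 0 m) and value of joint green_pole_slide above 0.01 m) or ((world y of each of slice_tray, green_pole above 0 m or world y of each of slice_tray, green_pole below 0 m) and value of joint blue_pole_slide above 0.01 m)).
It fails at once if something else on the table is moved by more than 30 mm (distance of any of lime_bowl, twine_spool, water_bottle, tape_dispenser, phone, glue_jar, cone_tray, slice_tray from where it was at the start of the episode above 0.03 m).
It also fails if it takes over 32 s, if anything falls off the work surface, if the arm or the gripper's body presses on something with over 40 N, if the wrist force passes 120 N, or if a joint passes its speed limit or range.

## Working session

There is one attempt and no reset: what is moved stays moved. The work goes in short steps, Python scripts to look and compute and a tool call to move; the robot and the scene stay as the last step left them, time stands still between calls to the robot, and variables do not carry over. Pictures are saved under pics/ and viewed, about 8 in all and at most 12, crops included, and the job is handed in when it is done.

Besides the shell and the picture viewer there is one more tool, called after ">>>" as name(argument=value, ...), one argument or row to a line, values as JSON. carry_out: Moves the arm, as the interface text tells. Its arguments: {"type":"object","properties":{"deltas":{"type":"array","items":{"type":"object","properties":{"ax":{"type":"number"},"ay":{"type":"number"},"az":{"type":"number"},"x":{"type":"number"},"y":{"type":"number"},"z":{"type":"number"},"grip":{"type":"number"}}}},"squeeze":{"type":"number"}},"required":["deltas"]}

```bash
mkdir -p pics; python3 - <<'E'
from plant import r
import cv2,numpy as np,pickle
s=r.read_state();print({k:np.round(v,3) for k,v in s.items()},r.grip_depth)
d={}
for n in("side","top"):
    c=r.camera(n);d[n]=c;cv2.imwrite(f"pics/{n}0.png",c["image"]);print(n,c["K"],np.round(c["world_to_cam"],3))
pickle.dump(d,open("c0.pkl","wb"))
E
```

```text
{'time': np.float64(0.0), 'joint_positions': array([ 1.12 ,  0.412, -0.013,  1.597,  0.006,  1.134, -0.082]), 'qvel': array([ 0.   , -0.   , -0.001,  0.   , -0.   , -0.001, -0.   ]), 'effort': array([ 1.0000e-03, -6.0062e+01,  6.8300e-01, -2.9941e+01,  1.4000e-02,
        1.1000e-02, -0.0000e+00]), 'position': array([ 0.233, -0.579,  0.23 ]), 'tool_rot': array([ 0.585,  0.396,  0.586, -0.395]), 'force': array([ 0.077,  0.902, -0.499]), 'ft_torque': array([-0.032,  0.04 , -0.029]), 'opening': np.float64(1.001)} 0.0187
side [[385.55253779   0.         254.62580725]
 [  0.         385.55253779 194.458959  ]
 [  0.           0.           1.        ]] [[-0.888 -0.459  0.005  0.439]
 [-0.363  0.694 -0.622  0.252]
 [ 0.282 -0.555 -0.783  1.217]
 [ 0.     0.     0.     1.   ]]
top [[453.72702507   0.         250.86840481]
 [  0.         453.72702507 190.68429075]
 [  0.           0.           1.        ]] [[ 0.019 -1.     0.01  -0.025]
 [-0.987 -0.021 -0.157  0.524]
 [ 0.157 -0.007 -0.988  1.45 ]
 [ 0.     0.     0.     1.   ]]
```

View pics/side0.png

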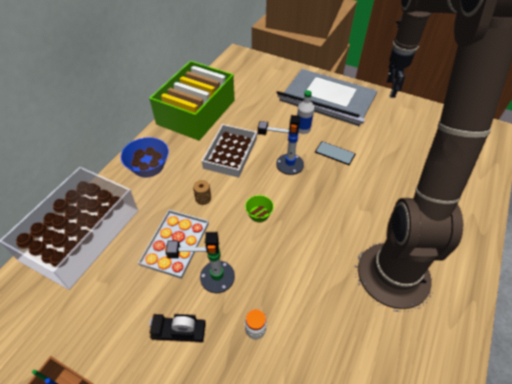

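View pics/top0.png

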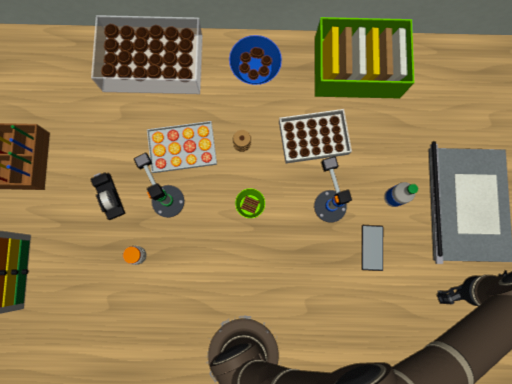

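The citrus tray is on the left (top view ~(182,146)), beyond the green pole: base at ~(168,201), camera at ~(142,160). The side view agrees, with the green pole's base at (217,277). I'll zoom in on it.

```bash
python3 - <<'E'
import cv2,numpy as np,pickle
d=pickle.load(open("c0.pkl","rb"))
a=d["top"]["image"][145:225,125:195];b=d["side"]["image"][220:300,165:245]
f=lambda i:cv2.resize(i,None,fx=5,fy=5,interpolation=cv2.INTER_CUBIC)
cv2.imwrite("pics/z.png",np.hstack([f(a),f(b)]))
E
```

```text
(no output)
```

View pics/z.png

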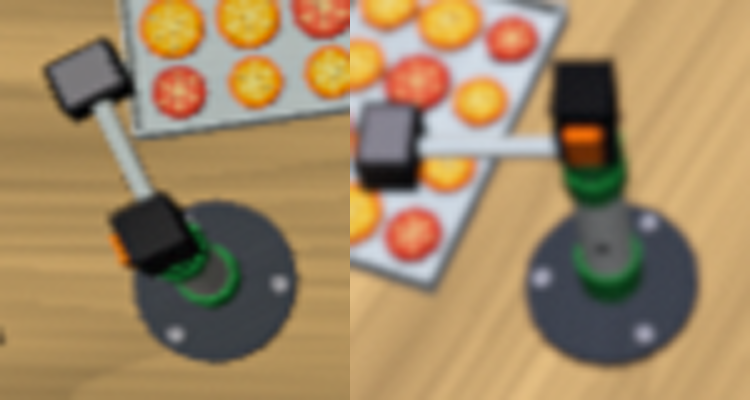

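```bash
cat > h.py <<'E'
import numpy as np
from scipy.spatial.transform import Rotation as R
def ray(c,u,v,z):
    T=np.array(c["world_to_cam"]);Rm=T[:3,:3];o=-Rm.T@T[:3,3]
    w=Rm.T@np.linalg.inv(c["K"])@[u,v,1]
    return o+w*(z-o[2])/w[2]
def rot(q): return R.from_quat(q,scalar_first=True)
E
python3 - <<'E'
import pickle;from h import *
np.set_printoptions(precision=4,suppress=True)
d=pickle.load(open("c0.pkl","rb"))
t,s=d["top"],d["side"]
b=ray(t,168.1,201.1,.01);g=ray(t,155,190.4,.235);c=ray(t,142.6,160.6,.185)
bs=ray(s,217.3,276.9,.01);cs=ray(s,172.9,247.5,.185);bt=ray(s,211.3,248,.205)
print(b,g,c,'side',bs,cs,bt)
for p,q in((b,c),(g,c),(bs,cs)):
    v=(q-p)[:2];print(np.hypot(*v),np.arctan2(v[1],v[0]))
from plant import r
st=r.read_state();M=rot(st["tool_rot"]);print(M.as_matrix())
E
```

```text
[0.4885 0.2608 0.01  ] [0.4888 0.2599 0.235 ] [0.586 0.312 0.185] side [0.486  0.2685 0.01  ] [0.584  0.3181 0.185 ] [0.482 0.28  0.205]
0.11010548263334158 0.48318285801270666
0.11027541897343211 0.49197355559059724
0.10981641780464663 0.46804982251021254
[[-0.0006  0.9276  0.3736]
 [ 0.0013  0.3736 -0.9276]
 [-1.     -0.0001 -0.0014]]
```

>>> carry_out(
  deltas=[
    {"x": -60,"grip": 85},
    {"x": -120,"grip": 85},
    {"x": -130,"y": 34,"z": -43,"grip": 85},
    {"x": -130,"y": 69,"z": -86,"grip": 85},
    {"x": -130,"y": 103,"z": -129,"grip": 85},
    {"x": -130,"y": 138,"z": -172,"grip": 85},
    {"x": -130,"y": 172,"z": -215,"grip": 85},
    {"x": -130,"y": 207,"z": -258,"grip": 85},
    {"x": -130,"y": 241,"z": -301,"grip": 85},
    {"x": -130,"y": 275,"z": -344,"grip": 85},
  ],
)

```text
invalid input
```

```bash
cat > rel.py <<'E'
import sys;from h import *
from plant import r
np.set_printoptions(precision=4,suppress=True)
s=r.read_state();M=rot(s["tool_rot"])
x,y,z,yaw=map(float,sys.argv[1:5])
zt=np.array([np.sin(yaw),-np.cos(yaw),0]);xt=np.array([0,0,-1.])
G=R.from_matrix(np.c_[xt,np.cross(zt,xt),zt])
print(s["time"],s["position"],s["joint_positions"],s["force"],s["opening"])
print("shift mm",M.inv().apply(np.array([x,y,z])-s["position"])*1000,"turn",(M.inv()*G).as_rotvec())
E
python3 rel.py .487 .264 .36 .48
```

```text
0.1 [ 0.2333 -0.5794  0.2305] [ 1.1198  0.4118 -0.0127  1.5969  0.0056  1.1343 -0.0822] [0.0172 0.1694 0.1173] 1.0041740511351476
shift mm [-128.5217  550.4242 -687.6774] turn [-0.0971 -0.0014  0.    ]
```

>>> carry_out(
  deltas=[
    {"x": -60,"y": 0,"z": 0,"ax": 0,"ay": 0,"az": 0,"grip": 85},
    {"x": -120,"y": 0,"z": 0,"ax": 0,"ay": 0,"az": 0,"grip": 85},
    {"x": -130,"y": 34,"z": -43,"ax": 0,"ay": 0,"az": 0,"grip": 85},
    {"x": -130,"y": 69,"z": -86,"ax": 0,"ay": 0,"az": 0,"grip": 85},
    {"x": -130,"y": 103,"z": -129,"ax": 0,"ay": 0,"az": 0,"grip": 85},
    {"x": -130,"y": 138,"z": -172,"ax": 0,"ay": 0,"az": 0,"grip": 85},
    {"x": -130,"y": 172,"z": -215,"ax": 0,"ay": 0,"az": 0,"grip": 85},
    {"x": -130,"y": 207,"z": -258,"ax": 0,"ay": 0,"az": 0,"grip": 85},
    {"x": -130,"y": 241,"z": -301,"ax": 0,"ay": 0,"az": 0,"grip": 85},
    {"x": -130,"y": 275,"z": -344,"ax": 0,"ay": 0,"az": 0,"grip": 85},
  ],
  squeeze=40,
)

```text
time: 1.35
position: [0.3599, -0.1559, 0.3609]
tool_rot: [0.586, 0.396, 0.586, -0.396]
force: [1.9, -0.2, -1.3]
opening: 0.998
```

```bash
python3 rel.py .487 .264 .36 .48
```

```text
1.35 [ 0.3599 -0.1559  0.3609] [ 0.6911 -0.0774 -0.3706  1.8776 -0.0295  1.3372 -0.8597] [ 1.8664 -0.1961 -1.2952] 0.9975956133298605
shift mm [   1.2408  274.6813 -342.0698] turn [-0.0973 -0.0012  0.0002]
```

>>> carry_out(
  deltas=[
    {"x": 0,"y": 34,"z": -43,"ax": -0.02,"ay": 0,"az": 0,"grip": 85},
    {"x": 0,"y": 69,"z": -86,"ax": -0.04,"ay": 0,"az": 0,"grip": 85},
    {"x": 0,"y": 103,"z": -129,"ax": -0.06,"ay": 0,"az": 0,"grip": 85},
    {"x": 0,"y": 138,"z": -172,"ax": -0.08,"ay": 0,"az": 0,"grip": 85},
    {"x": 0,"y": 172,"z": -215,"ax": -0.097,"ay": 0,"az": 0,"grip": 85},
    {"x": 0,"y": 207,"z": -258,"ax": -0.097,"ay": 0,"az": 0,"grip": 85},
    {"x": 0,"y": 241,"z": -301,"ax": -0.097,"ay": 0,"az": 0,"grip": 85},
    {"x": 0,"y": 275,"z": -342,"ax": -0.097,"ay": 0,"az": 0,"grip": 85},
    {"x": 0,"y": 275,"z": -342,"ax": -0.097,"ay": 0,"az": 0,"grip": 85},
    {"x": 0,"y": 275,"z": -342,"ax": -0.097,"ay": 0,"az": 0,"grip": 85},
  ],
)

```text
time: 2.6
position: [0.4871, 0.2638, 0.3606]
tool_rot: [0.604, 0.366, 0.605, -0.367]
force: [0.3, -0.2, -0.3]
opening: 1.0
```

```bash
python3 rel.py .487 .264 .187 .48; python3 - <<'E'
from plant import r
import cv2,numpy as np
a=r.camera("top")["image"][110:250,80:240];b=r.camera("side")["image"][150:310,120:280]
f=lambda i:cv2.resize(i,(390,390),interpolation=cv2.INTER_CUBIC)
cv2.imwrite("pics/z2.png",np.hstack([f(a[:,:140]),f(b)]))
E
```

```text
2.6 [0.4871 0.2638 0.3606] [ 0.0604  0.31   -0.8333  1.5339  0.2295  1.4013 -1.8787] [ 0.3133 -0.1716 -0.3322] 0.999686808850044
shift mm [173.6135   0.2732   0.0096] turn [ 0.0004 -0.0012  0.0016]
```

View pics/z2.png

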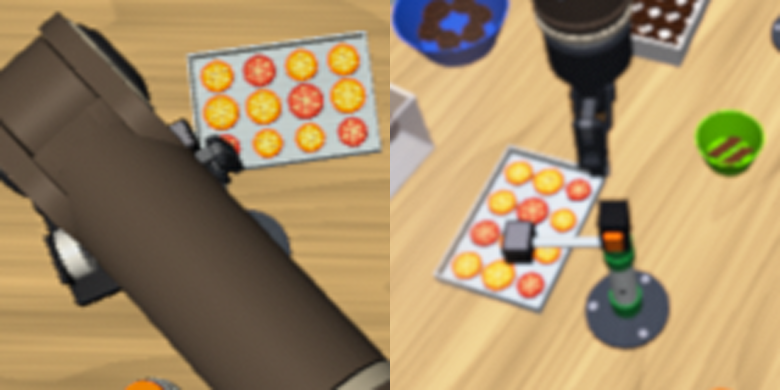

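```bash
python3 - <<'E'
import pickle;from h import *
d=pickle.load(open("c0.pkl","rb"))
for n in("side","top"):
  c=d[n]
  for p in((.4871,.2638,.3606),(.487,.264,.235),(.487,.264,.01),(.487-.462*.021,.264+.887*.021,.205),(.487+.887*.112,.264+.462*.112,.185)):
    q=np.array(c["world_to_cam"])@[*p,1];q=c["K"]@q[:3];print(n,p,q[:2]/q[2])
E
```

```text
side (0.4871, 0.2638, 0.3606) [207.65143775 208.64478413]
side (0.487, 0.264, 0.235) [211.90005582 236.79248966]
side (0.487, 0.264, 0.01) [217.7822517  275.58284006]
side (0.477298, 0.282627, 0.205) [212.29190044 249.45537572]
side (0.586344, 0.315744, 0.185) [172.69825288 246.50949324]
top (0.4871, 0.2638, 0.3606) [143.75487201 183.35112102]
top (0.487, 0.264, 0.235) [153.5188567  191.00616205]
top (0.487, 0.264, 0.01) [167.12356405 201.53515937]
top (0.477298, 0.282627, 0.205) [149.01647643 195.77448099]
top (0.586344, 0.315744, 0.185) [141.34326521 160.47179043]
```

>>> carry_out(
  deltas=[
    {"x": 30,"y": 0,"z": 0,"ax": 0,"ay": 0,"az": 0,"grip": 85},
    {"x": 60,"y": 0,"z": 0,"ax": 0,"ay": 0,"az": 0,"grip": 85},
    {"x": 90,"y": 0,"z": 0,"ax": 0,"ay": 0,"az": 0,"grip": 85},
    {"x": 105,"y": 0,"z": 0,"ax": 0,"ay": 0,"az": 0,"grip": 85},
    {"x": 120,"y": 0,"z": 0,"ax": 0,"ay": 0,"az": 0,"grip": 85},
    {"x": 135,"y": 0,"z": 0,"ax": 0,"ay": 0,"az": 0,"grip": 85},
    {"x": 150,"y": 0,"z": 0,"ax": 0,"ay": 0,"az": 0,"grip": 85},
    {"x": 160,"y": 0,"z": 0,"ax": 0,"ay": 0,"az": 0,"grip": 85},
    {"x": 173,"y": 0,"z": 0,"ax": 0,"ay": 0,"az": 0,"grip": 85},
    {"x": 173,"y": 0,"z": 0,"ax": 0,"ay": 0,"az": 0,"grip": 85},
  ],
)

```text
time: 3.95
position: [0.4869, 0.2625, 0.1871]
tool_rot: [0.604, 0.367, 0.605, -0.368]
force: [0.3, -0.0, 1.2]
opening: 0.995
```

```bash
python3 rel.py .487 .264 .187 .48; python3 - <<'E'
from plant import r
import cv2,numpy as np
b=r.camera("side")["image"][200:290,150:270]
cv2.imwrite("pics/z3.png",cv2.resize(b,None,fx=6,fy=6,interpolation=cv2.INTER_CUBIC))
E
```

```text
3.95 [0.4869 0.2625 0.1871] [ 0.0127  0.4465 -0.782   1.7843  0.3553  1.06   -1.9904] [ 0.2948 -0.0444  1.2021] 0.9945539620462962
shift mm [ 0.1376  0.8019 -1.3259] turn [-0.0017 -0.0003  0.0022]
```

View pics/z3.png

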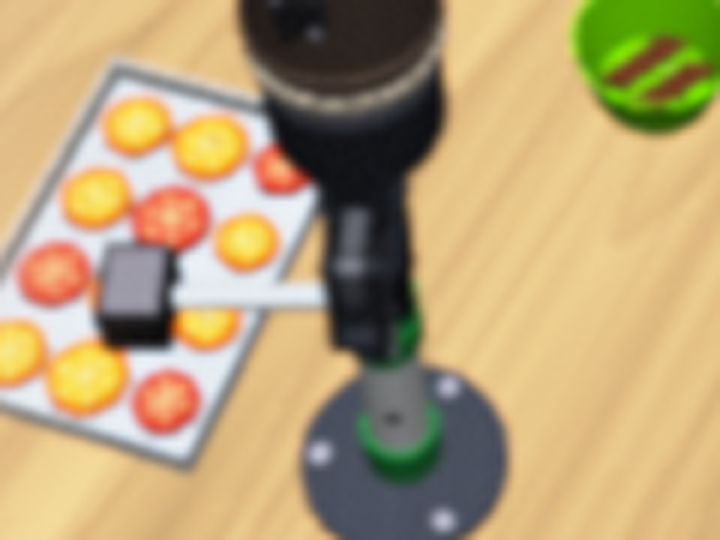

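The near finger (355,290) covers the button side and the other finger is beyond the block; there is no contact force yet. Closing.

>>> carry_out(
  deltas=[
    {"x": 0,"y": 0,"z": 0,"ax": 0,"ay": 0,"az": 0,"grip": 60},
    {"x": 0,"y": 0,"z": 0,"ax": 0,"ay": 0,"az": 0,"grip": 46},
    {"x": 0,"y": 0,"z": 0,"ax": 0,"ay": 0,"az": 0,"grip": 42},
    {"x": 0,"y": 0,"z": 0,"ax": 0,"ay": 0,"az": 0,"grip": 38},
    {"x": 0,"y": 0,"z": 0,"ax": 0,"ay": 0,"az": 0,"grip": 30},
    {"x": 0,"y": 0,"z": 0,"ax": 0,"ay": 0,"az": 0,"grip": 30},
    {"x": 0,"y": 0,"z": 0,"ax": 0,"ay": 0,"az": 0,"grip": 30},
    {"x": 0,"y": 0,"z": 0,"ax": 0,"ay": 0,"az": 0,"grip": 30},
    {"x": 0,"y": 0,"z": 0,"ax": 0,"ay": 0,"az": 0,"grip": 30},
    {"x": 0,"y": 0,"z": 0,"ax": 0,"ay": 0,"az": 0,"grip": 30},
  ],
  squeeze=40,
)

```text
time: 5.25
position: [0.4879, 0.2621, 0.1887]
tool_rot: [0.605, 0.367, 0.604, -0.368]
force: [-1.0, -2.1, 7.4]
opening: 0.419
```

```bash
python3 rel.py .487 .264 .187 .48; python3 -c "print()"
```

```text
5.25 [0.4879 0.2621 0.1887] [ 0.0134  0.4447 -0.7822  1.7826  0.3559  1.0616 -1.9898] [-0.9751 -2.0632  7.3704] 0.4193449200948338
shift mm [ 1.6899  0.085  -2.0641] turn [-0.0019  0.0012  0.0003]
```

Opening 0.419 × 85.4 = 35.8 mm, so the button is flush. Pulling up.

>>> carry_out(
  deltas=[
    {"x": -5,"y": 0,"z": 0,"ax": 0,"ay": 0,"az": 0,"grip": 30},
    {"x": -15,"y": 0,"z": 0,"ax": 0,"ay": 0,"az": 0,"grip": 30},
    {"x": -30,"y": 0,"z": 0,"ax": 0,"ay": 0,"az": 0,"grip": 30},
    {"x": -45,"y": 0,"z": 0,"ax": 0,"ay": 0,"az": 0,"grip": 30},
    {"x": -60,"y": 0,"z": 0,"ax": 0,"ay": 0,"az": 0,"grip": 30},
    {"x": -75,"y": 0,"z": 0,"ax": 0,"ay": 0,"az": 0,"grip": 30},
    {"x": -90,"y": 0,"z": 0,"ax": 0,"ay": 0,"az": 0,"grip": 30},
    {"x": -102,"y": 0,"z": 0,"ax": 0,"ay": 0,"az": 0,"grip": 30},
    {"x": -110,"y": 0,"z": 0,"ax": 0,"ay": 0,"az": 0,"grip": 30},
    {"x": -116,"y": 0,"z": 0,"ax": 0,"ay": 0,"az": 0,"grip": 30},
  ],
  squeeze=40,
)

```text
time: 6.5
position: [0.4879, 0.262, 0.305]
tool_rot: [0.605, 0.367, 0.604, -0.368]
force: [2.4, -0.6, -4.1]
opening: 0.419
```

```bash
python3 rel.py .488 .262 .307 .48; python3 - <<'E'
from plant import r
import cv2,numpy as np
b=r.camera("side")["image"][190:290,150:270]
cv2.imwrite("pics/z4.png",cv2.resize(b,None,fx=6,fy=6,interpolation=cv2.INTER_CUBIC))
E
```

```text
6.5 [0.4879 0.262  0.305 ] [ 0.056   0.3411 -0.8244  1.6275  0.26    1.2878 -1.906 ] [ 2.3731 -0.5688 -4.0804] 0.4185211632684855
shift mm [-2.0047  0.1103  0.0986] turn [-0.002   0.0015  0.0005]
```

View pics/z4.png

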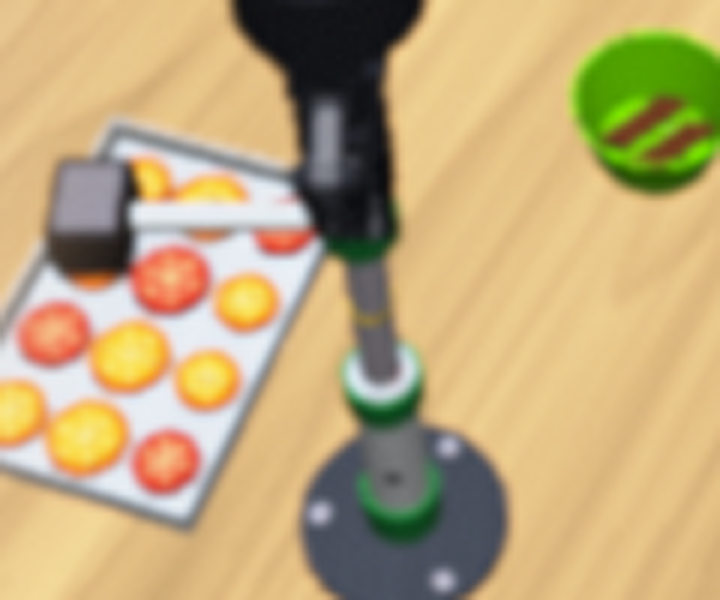

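The camera has risen and the yellow ring is clear of the tube at (372,320). The red ring doesn't show yet, so I'll go the last few mm gently to the stop.

>>> carry_out(
  deltas=[
    {"x": -1,"y": 0,"z": 0,"ax": 0,"ay": 0,"az": 0,"grip": 30},
    {"x": -2,"y": 0,"z": 0,"ax": 0,"ay": 0,"az": 0,"grip": 30},
    {"x": -3,"y": 0,"z": 0,"ax": 0,"ay": 0,"az": 0,"grip": 30},
    {"x": -4,"y": 0,"z": 0,"ax": 0,"ay": 0,"az": 0,"grip": 30},
    {"x": -4,"y": 0,"z": 0,"ax": 0,"ay": 0,"az": 0,"grip": 30},
    {"x": -4,"y": 0,"z": 0,"ax": 0,"ay": 0,"az": 0,"grip": 30},
    {"x": -4,"y": 0,"z": 0,"ax": 0,"ay": 0,"az": 0,"grip": 30},
    {"x": -4,"y": 0,"z": 0,"ax": 0,"ay": 0,"az": 0,"grip": 30},
    {"x": -4,"y": 0,"z": 0,"ax": 0,"ay": 0,"az": 0,"grip": 30},
    {"x": -4,"y": 0,"z": 0,"ax": 0,"ay": 0,"az": 0,"grip": 30},
  ],
  squeeze=40,
)

```text
time: 7.8
position: [0.4878, 0.262, 0.3088]
tool_rot: [0.604, 0.367, 0.604, -0.368]
force: [4.9, 1.9, -13.8]
opening: 0.421
```

```bash
python3 rel.py .488 .262 .307 .48; python3 - <<'E'
from plant import r
import cv2,numpy as np
i=r.camera("side")["image"];b=i[190:290,190:240]
t=r.camera("top")["image"]
cv2.imwrite("pics/z5.png",np.hstack([cv2.resize(b,(288,576),interpolation=cv2.INTER_CUBIC),cv2.copyMakeBorder(i,0,192,0,0,0)]))
E
```

```text
7.8 [0.4878 0.262  0.3088] [ 0.0567  0.3387 -0.8251  1.6213  0.2575  1.2959 -1.9036] [  4.9056   1.8537 -13.7823] 0.4206634287001345
shift mm [1.8256 0.1498 0.1209] turn [-0.0019  0.0013  0.0009]
```

View pics/z5.png

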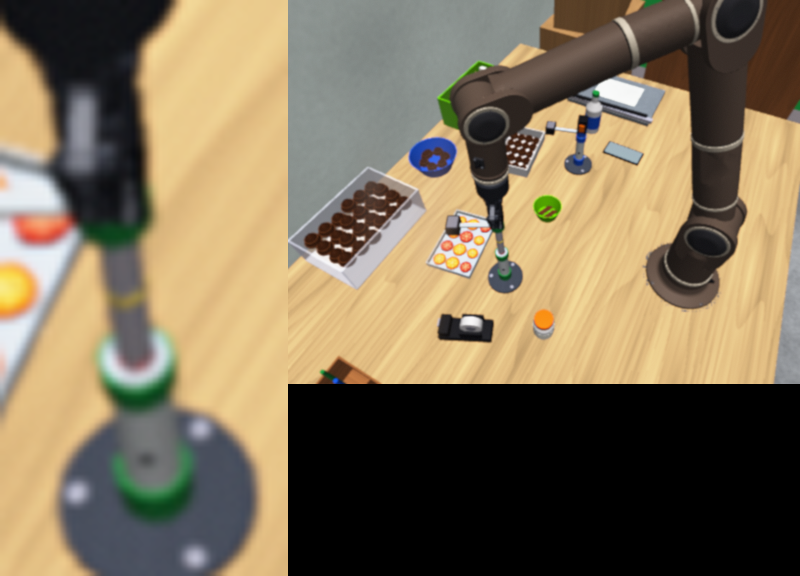

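The red ring is emerging at the tube's mouth (140,362). The downward force rose from 4 to 14 N, so the slide is on its stop. The blue pole is down and nothing else has moved. Handing in.

```bash
python3 -c "
from plant import r
print(r.finish_job());s=r.read_state();print(s['time'],s['position'],s['force'],s['opening'])"
```

```text
the job is handed in; nothing more can be done
None
the job is handed in; nothing more can be done
```

I raised the green pole, which stands on the left with the citrus tray, to its second stop. I handed the job in still holding it there with the button squeezed, at about 7.9 s of the 32 s allowed.

- **Button:** the finger opening was 35.8 mm after closing and 35.9 mm at the end, against 36 mm for a flush button.
- **Height:** the tool rose 120 mm from where it gripped. The red ring shows at the tube mouth, and the downward force rose from 4 to 14 N over the last 4 mm, so the slide is on its hard stop.
- **Other things:** in the last side picture the blue pole is down, and everything visible looked to be where it started. I judged this by eye, not by measurement.

No check failed. The two cameras' estimates of the pole's position differed by about 8 mm sideways, and I aimed between them. I have no readings from after hand-in, because the robot gave no state once the job was in.

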